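# Turn the upside-down nut tray over onto the serving board

### The arm

A 7-joint arm with a two-finger parallel gripper is mounted at the origin on the work surface. World frame = base frame: x ahead of the robot, y to its left, z up, the work surface at z = 0. Lengths are in m, angles in rad, forces in N, time in s.
With the tool pointing down it reaches from about 0.4 to 0.85 m from the base axis. Payload 10.4 kg.
Tool frame: the origin (TCP) lies at the very end of the fingers, on their centre line; the grasp point (between the pads) lies behind it (bot.grip_point_offset is the x of the grasp point in the tool frame, in m); x points along the fingers, y is the direction in which the jaws open and shut, and the axes are right-handed (so a half turn about x gives the same grasp; the last joint's range is limited). The gripper opens to 85 mm and grips with 20 to 120 N. Pads are 22 mm wide; open, the fingers measure 114 mm over their backs; the gripper's body (76 mm by 85 mm) begins 54 mm behind the grasp point. The pads swing forward as they close: fully open they stand 13 mm farther back than shut.
Start: joints at [-1.292, 0.332, -0.065, 1.46, 0.022, 1.35, -0.088], TCP at [0.186, 0.597, 0.231] pointing down, gripper open.
Joint ranges: [-2.6, 2.6], [-0.5, 2.12], [-1.47, 1.34], [0.16, 2.42], [-1.27, 4.41], [0.06, 2.06], [-2.6, 2.6]. Speed limits (rad/s): [2.22, 2.22, 2.79, 2.79, 3.14, 3.14, 3.14].

### API

Orientations are given as [roll, pitch, yaw] about the fixed x, y, z axes, in that order (R = Rz(yaw) Ry(pitch) Rx(roll)).
In Python, from workcell import bot, eyes, workorder gives the robot as it stands.
- The arm moves only by the tool servo_tool, never from a script. Its arguments are lists of equal length, an entry for each row: "claw": the finger opening in cm, from 0 to 8.54; "xyz": the shift along the tool's x, y, z in cm, a list of three; "rot": the turn, a rotation vector about the tool's x, y, z in degrees, a list of three. A call has 1 to 20 rows; each row shifts and turns the commanded pose from where the row before left it, along the tool's axes as they then stand; what a row does not reach is not made up. A row lasts 1/12 s, in which the tool goes at most 41.7 mm and 7.16 degrees, less where a joint would pass 70% of its speed; a pose out of reach is approached as far as the arm can. A call is refused whole if a number of a shift passes 4.17 or a number of a turn 7.16, either way. A call with a gripper value outside its range is refused whole. The fingers move at their own pace and stop on an object; "squeeze" is the grip in N (left out, the last holds). Time passes only in rows, so rows that do not move let the fingers close. It gives the time, the measured TCP pose, the force and the opening at its end, in the units of the state.
- bot.read_state(): the state, without advancing time (a new reading comes with each control period).
- eyes.capture(name): name is "scene" or "top" or "wrist"; returns the picture (384x512x3 uint8, blue, green, red); there is no depth.
- eyes.camera_model(name): a dict with "fx", "fy", "cx", "cy" (pixels), "R" (3x3) and "t" (3): a world point X has camera coordinates R X + t. Camera axes: x right, y down, z forward; pixel columns grow to the right and rows downward; lengths in m; the calibration is good to about 2 mm. A picture is of the moment at which its call begins: read the wrist's pose just before it. camera_model takes no time and is no camera call; for the wrist camera it gives the pose at the moment of the call.
- workorder.finish_job(): hands the job in, once; it reports no verdict.
The state is a dict: "t": time; "joints": joint angles; "qvel": joint speeds; "joint_efforts": joint torques, N m; "eef_pos": TCP position; "eef_rot": TCP orientation; "ft_force": force on the tool from outside, world axes, zero at the start; "wrist_torque": the same for the moment, N m; "opening": finger opening in m.
Only numpy, scipy, OpenCV 4.12 (cv2) and the standard library are available. Lean on these libraries where they do the work, as an engineer would, in place of code of your own. Each camera call takes 0.05 s, during which the arm holds its last target. There are 200 camera calls.

### The job

One of the two wooden nut trays lies upside down. Take it by its T-handle, turn it over so that its hollow faces up, and lay it lengthways in the middle of the dark serving board, lying flat and wholly on it. Leave the other tray and the bowl of pistachios where they are.

Things in the scene. Friction and masses are not known exactly. Their poses are not given: they have to be found in the camera images.
- tray: The upside-down pale wooden tray, flat underside with 4 dark foot dots up. In mm: 150 long over all, 64 wide, 20 thick; 0.10-0.20 kg. Origin: its middle. x runs from T-bar to tail end (x = 75), z out of the hollow. Hollow part: x -25 to 75. Neck 18 wide, 12 thick, to the T-bar: round, 14 thick, along y at x = -68, z = 0, ball ends, 50 end to end; it turns freely on the neck.
- other_tray: A tray the same in every way (hollow 14 mm deep, 6 mm walls), already lying hollow up; same frame. Not to be moved. Both lie on the table, tails roughly away from the robot; which lies where varies. A tray pinched by the bar's ends (8 N is ample) and lifted hangs tail down; with its tail set down and the bar carried on over and down, it lies on its other face.
- board: Dark wooden serving board, fixed to the table, 240 mm (its x) by 120 mm (its y), 14 mm thick. Origin: centre of its underside, at table height; z up.
- bowl: White bowl heaped with pistachios, 124 mm across, about 55 mm high, standing beyond the trays. Origin: centre of its underside. Not to be moved.
Mind the look-alikes: they are no part of the job. What is shaped like the tray but pink or red is not meant.

How it is judged:
At the end, for the whole second after the job is handed in: The tray lies at rest on the board (origin 18 to 30 mm above the board's underside), hollow up within 10 degrees, its middle within 45 mm of the board's middle along it and 28 mm across it, its length along the board's within 20 degrees (either end first) (angle between tray's own z axis and vertical below 0.17 rad and x of tray in the frame of board between -0.045 and 0.045 m and y of tray in the frame of board between -0.028 and 0.028 m and z of tray in the frame of board between 0.018 and 0.03 m and angle between the x axis of tray and the x axis of board, either way round below 0.35 rad and linear speed of tray below 0.02 m/s); the robot touches nothing.
It fails at once if the other tray is moved by more than 20 mm or tipped (distance of other_tray from where it was at the start of the episode above 0.02 m or angle between other_tray's own z axis and vertical above 0.35 rad).
It fails at once if the bowl is moved by more than 20 mm or tipped (distance of bowl from where it was at the start of the episode above 0.02 m or angle between bowl's own z axis and vertical above 0.35 rad).
It also fails if it takes over 46 s, if anything falls off the work surface, if the arm or the gripper's body presses on something with over 40 N, if the wrist force passes 120 N, or if a joint passes its speed limit or range.

## Working session

There is one attempt and no reset: what is moved stays moved. The work goes in short steps, Python scripts to look and compute and a tool call to move; the robot and the scene stay as the last step left them, time stands still between calls to the robot, and variables do not carry over. Pictures are saved under pics/ and viewed, about 8 in all and at most 12, crops included, and the job is handed in when it is done.

Besides the shell and the picture viewer there is one more tool, called as name(argument=value, ...), one argument or row to a line, values as JSON. servo_tool: Moves the arm, as the interface text tells. Its arguments: {"type":"object","properties":{"claw":{"type":"array"},"xyz":{"type":"array"},"rot":{"type":"array"},"squeeze":{"type":"number"}},"required":["claw","xyz","rot"]}

```bash
mkdir -p pics; ls; python3 - <<'E'
from workcell import bot, eyes
import cv2, numpy as np
s=bot.read_state(); print(s['t'],s['eef_pos'],s['eef_rot'],s['opening'],bot.grip_point_offset)
for n in ("top","scene"):
    cv2.imwrite(f"pics/{n}0.png",eyes.capture(n)); m=eyes.camera_model(n); print(n,m['fx'],m['cx'],m['cy'],np.round(-np.array(m['R']).T@m['t'],3),np.round(m['R'],2).tolist())
E
```

```text
pics
0.0 [0.18568887 0.5963828  0.23051993] [-1.49768     1.56938807 -1.79942649] 0.08517163892298639 -0.0187
top 440.98723166413197 256.66441249967454 187.9086565116515 [ 0.287 -0.11   1.499] [[0.0, -1.0, -0.01], [-0.99, -0.0, -0.17], [0.17, 0.01, -0.99]]
scene 466.0149079470733 253.57839772825707 190.0109933869869 [1.391 0.529 0.966] [[-0.59, 0.81, 0.01], [0.52, 0.39, -0.76], [-0.62, -0.44, -0.65]]
```

View pics/top0.png

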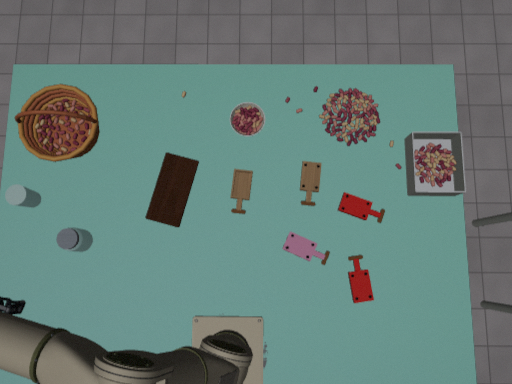

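View pics/scene0.png

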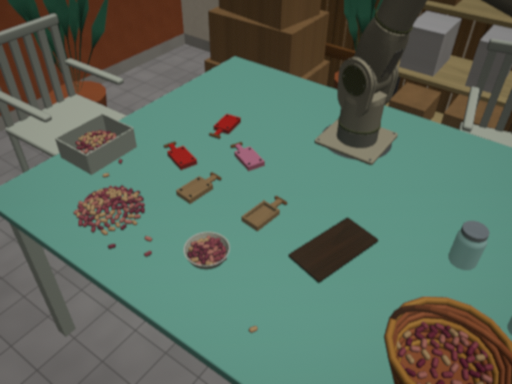

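Candidates in the top view: the wooden tray at (310,183), which shows dark dots and so is likely the upside-down one; the wooden tray at (241,190), which looks hollow; the reds at (357,208) and (360,280); and the pink one at (303,247). I'll measure them and check with a close crop.

```bash
cat > h.py <<'E'
from workcell import bot, eyes, workorder
import cv2, numpy as np
def ray(m,uv,z):
    """pixels -> world points on the plane at height z"""
    R=np.array(m['R']); o=-R.T@np.array(m['t']); uv=np.atleast_2d(uv).astype(float)
    d=np.c_[(uv[:,0]-m['cx'])/m['fx'],(uv[:,1]-m['cy'])/m['fy'],np.ones(len(uv))]@R
    return o+d*((z-o[2])/d[:,2])[:,None]
def blob(img,lo,hi,box):
    """largest contour in an HSV range inside box x0,y0,x1,y1"""
    x0,y0,x1,y1=box
    k=cv2.inRange(cv2.cvtColor(img[y0:y1,x0:x1],cv2.COLOR_BGR2HSV),lo,hi)
    c=max(cv2.findContours(k,cv2.RETR_EXTERNAL,cv2.CHAIN_APPROX_NONE)[0],key=cv2.contourArea)
    return c[:,0,:]+[x0,y0]
E
python3 - <<'E'
from h import *
i=cv2.imread("pics/top0.png"); m=eyes.camera_model("top")
hsv=cv2.cvtColor(i,cv2.COLOR_BGR2HSV)
print(hsv[183,305],hsv[190,241],hsv[205,309],hsv[190,170],hsv[190,275])
for n,b,z in(("A",(285,150,335,215),.02),("B",(220,160,265,220),.02),("board",(135,140,210,235),.014),("bowl",(225,97,270,142),.03)):
    lo,hi=((0,0,0),(60,255,255)) if n!="bowl" else ((0,0,0),(70,255,255))
    if n=="board": lo,hi=(0,0,0),(30,255,255)
    c=blob(i,lo,hi,b); P=ray(m,c,z)[:,:2].astype(np.float32)
    r=cv2.minAreaRect(P); print(n,r,'box',np.round(cv2.boxPoints(r),3).tolist(), P.min(0),P.max(0))
cv2.imwrite("pics/crop.png",cv2.resize(i[140:230,130:400],None,fx=2.9,fy=2.9,interpolation=cv2.INTER_CUBIC))
E
```

```text
[ 15 109 115] [ 15 106 118] [65 31 98] [ 10 159  48] [ 85  77 152]
A ((0.5551896691322327, -0.2726081609725952), (0.06509610265493393, 0.1500764936208725), 83.74364471435547) box [[0.47699999809265137, -0.296999990940094], [0.6259999871253967, -0.31299999356269836], [0.6330000162124634, -0.24799999594688416], [0.48399999737739563, -0.23199999332427979]] [ 0.47931573 -0.30947027] [ 0.6315078  -0.23991239]
B ((0.5269460678100586, -0.03703412041068077), (0.06465322524309158, 0.14967288076877594), 83.67350006103516) box [[0.4490000009536743, -0.061000000685453415], [0.5979999899864197, -0.07699999958276749], [0.6050000190734863, -0.013000000268220901], [0.4560000002384186, 0.003000000026077032]] [ 0.45129207 -0.07643339] [ 0.6028188  -0.00532804]
board ((0.5330509543418884, 0.19674687087535858), (0.11792093515396118, 0.23569777607917786), 74.91600799560547) box [[0.40400001406669617, 0.17000000178813934], [0.6309999823570251, 0.10899999737739563], [0.6620000004768372, 0.22300000488758087], [0.4350000023841858, 0.2840000092983246]] [0.4070712  0.11060523] [0.6601667  0.28200352]
bowl ((0.7802774310112, -0.05794989690184593), (0.11219730228185654, 0.1181391254067421), 0.10151739418506622) box [[0.7239999771118164, 0.0010000000474974513], [0.7239999771118164, -0.11699999868869781], [0.8360000252723694, -0.11699999868869781], [0.8360000252723694, 0.0010000000474974513]] [ 0.724149   -0.11702322] [0.83637744 0.00112222]
```

View pics/crop.png

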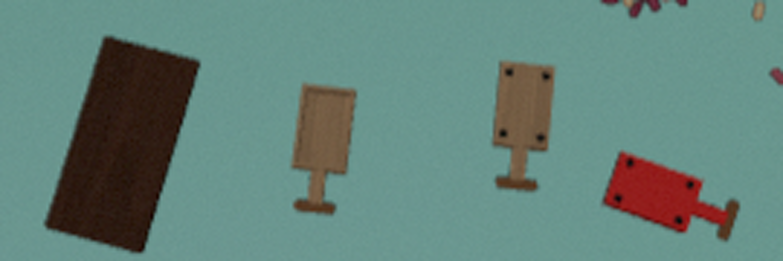

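The crop confirms it: (310,183) has four foot dots, so it is the upside-down tray. (241,190) shows a hollow and is the other tray, and the reds and pink are decoys. The sizes match (150x65 for the tray, 236x118 for the board).

Next I need the moves in tool axes.

```bash
cat >> h.py <<'E'
from scipy.spatial.transform import Rotation as Ro
def go(p,yd):
    """tool-axis shift (cm) to world p, and rotation vector (deg) to tool x down, tool y along +-yd"""
    s=bot.read_state(); R=Ro.from_euler('xyz',s['eef_rot'])
    y=np.array([*yd,0])/np.hypot(*yd); 
    best=min((Ro.from_matrix(np.c_[[0,0,-1],k*y,np.cross([0,0,-1],k*y)]) for k in(1,-1)),key=lambda T:(R.inv()*T).magnitude())
    print('t',s['t'],'pos',np.round(s['eef_pos'],4),'J',np.round(s['joints'],2),'F',np.round(s['ft_force'],1),'open',round(s['opening'],4))
    print('R',np.round(R.as_matrix(),3).tolist())
    print('shift cm (tool now)',np.round(R.inv().apply(np.array(p)-s['eef_pos'])*100,2),'rot deg',np.round((R.inv()*best).as_rotvec(degrees=True),2),
     'shift cm (tool after)',np.round(best.inv().apply(np.array(p)-s['eef_pos'])*100,2))
E
python3 - <<'E'
from h import *
go((.42,.2,.25),(.107,.994)); go((.488,-.265,.15),(.107,.994))
E
```

```text
t 0.1 pos [0.1857 0.5964 0.2306] J [-1.29  0.33 -0.06  1.46  0.02  1.35 -0.09] F [ 0.1  0.5 -0.2] open 0.0855
R [[-0.0, 0.297, 0.955], [-0.001, 0.955, -0.297], [-1.0, -0.001, 0.0]]
shift cm (tool now) [ -1.9  -30.89  34.16] rot deg [-1.115e+01 -1.000e-02  7.000e-02] shift cm (tool after) [ -1.94 -36.91  27.54]
t 0.1 pos [0.1857 0.5964 0.2306] J [-1.29  0.33 -0.06  1.46  0.02  1.35 -0.09] F [ 0.1  0.5 -0.2] open 0.0855
R [[-0.0, 0.297, 0.955], [-0.001, 0.955, -0.297], [-1.0, -0.001, 0.0]]
shift cm (tool now) [  8.15 -73.25  54.47] rot deg [-1.115e+01 -1.000e-02  7.000e-02] shift cm (tool after) [  8.06 -82.41  39.28]
```

servo_tool(
  claw=[8.5,8.5,8.5,8.5,8.5,8.5,8.5,8.5,8.5,8.5,8.5,8.5,8.5,8.5],
  xyz=[
    [-1,0,0],
    [-1,0,0],
    [0,-3,2.3],
    [0,-3,2.3],
    [0,-3,2.3],
    [0,-3,2.3],
    [0,-3,2.3],
    [0,-3,2.3],
    [0,-3,2.3],
    [0,-3,2.3],
    [0,-3,2.3],
    [0,-3,2.3],
    [0,-3,2.3],
    [0,-3,2.3],
  ],
  rot=[
    [-5.6,0,0],
    [-5.6,0,0],
    [0,0,0],
    [0,0,0],
    [0,0,0],
    [0,0,0],
    [0,0,0],
    [0,0,0],
    [0,0,0],
    [0,0,0],
    [0,0,0],
    [0,0,0],
    [0,0,0],
    [0,0,0],
  ],
  squeeze=20,
)

```text
t: 1.27
eef_pos: [0.4224, 0.2076, 0.2512]
eef_rot: [2.378, 1.571, 2.272]
ft_force: [0.7, 0.7, 0.4]
opening: 0.0848
```

```bash
python3 - <<'E'
from h import *
go((.488,-.265,.17),(.107,.994))
E
```

```text
t 1.2667 pos [0.4224 0.2076 0.2512] J [-0.81 -0.03  0.25  1.83  0.01  1.34  0.9 ] F [0.7 0.7 0.4] open 0.0848
R [[-0.0, 0.106, 0.994], [0.0, 0.994, -0.106], [-1.0, 0.0, -0.0]]
shift cm (tool now) [  8.11 -46.3   11.54] rot deg [ 0.05 -0.01 -0.01] shift cm (tool after) [  8.12 -46.29  11.58]
```

servo_tool(
  claw=[8.5,8.5,8.5,8.5,8.5,8.5,8.5,8.5,8.5,8.5,8.5,8.5,8.5,8.5,8.5,8.5],
  xyz=[
    [0,-3.5,0.8],
    [0,-3.5,0.8],
    [0,-3.5,0.8],
    [0,-3.5,0.8],
    [0,-3.5,0.8],
    [0,-3.5,0.8],
    [0,-3.5,0.8],
    [0,-3.5,0.8],
    [0,-3.5,0.8],
    [1.5,-3.5,0.8],
    [1.5,-3.5,0.8],
    [1.5,-3.5,0.8],
    [1.5,-3.5,0.8],
    [2,-0.8,1.2],
    [0,0,0],
    [0,0,0],
  ],
  rot=[
    [0,0,0],
    [0,0,0],
    [0,0,0],
    [0,0,0],
    [0,0,0],
    [0,0,0],
    [0,0,0],
    [0,0,0],
    [0,0,0],
    [0,0,0],
    [0,0,0],
    [0,0,0],
    [0,0,0],
    [0,0,0],
    [0,0,0],
    [0,0,0],
  ],
)

```text
t: 2.6
eef_pos: [0.4874, -0.2634, 0.17]
eef_rot: [-2.985, 1.567, -3.093]
ft_force: [0.9, 0.2, 0.5]
opening: 0.0849
```

```bash
python3 - <<'E'
from h import *
go((.488,-.265,.03),(.107,.994))
m=eyes.camera_model("wrist"); i=eyes.capture("wrist"); cv2.imwrite("pics/w1.png",i)
R=np.array(m['R'])
for n,p in(("bar",(.4876,-.2653,.01)),("mid",(.555,-.2726,.01)),("tcp",bot.read_state()['eef_pos'])):
    c=R@np.array(p)+m['t']; print(n,(c[:2]/c[2]*[m['fx'],m['fy']]+[m['cx'],m['cy']]).round(1))
E
```

```text
t 2.6 pos [ 0.4874 -0.2634  0.17  ] J [-0.27  0.27  0.8   1.77 -0.21  1.19  2.05] F [0.9 0.2 0.5] open 0.0849
R [[-0.003, 0.107, 0.994], [-0.0, 0.994, -0.107], [-1.0, -0.001, -0.003]]
shift cm (tool now) [14.   -0.14  0.13] rot deg [-0.02 -0.19  0.03] shift cm (tool after) [14.   -0.15  0.08]
bar [251.7 172.4]
mid [251.8 228.2]
tcp [254.2 246.7]
```

View pics/w1.png

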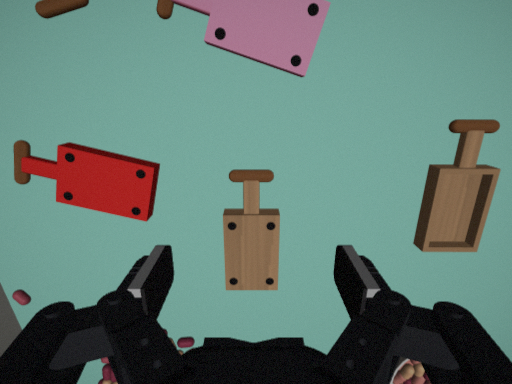

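```bash
python3 - <<'E'
from h import *
i=cv2.imread("pics/w1.png"); m=eyes.camera_model("wrist")
c=blob(i,(0,60,20),(25,255,255),(205,150,300,300)); 
bar=c[c[:,1]<184]; print(bar.min(0),bar.max(0),c.max(0))
r=cv2.minAreaRect(c.astype(np.float32)); print(r)
for uv,z in(((bar.min(0)+bar.max(0))/2,.010),((bar[:,0].min(),175.5),.01),((bar[:,0].max(),175.5),.01),((251.5,c[:,1].max()),.02)): print(uv,ray(m,uv,z).round(4))
P=ray(m,c,.015)[:,:2].astype(np.float32); print(cv2.minAreaRect(P))
E
```

```text
[229 170] [273 183] [279 289]
((251.0, 229.5), (119.0, 56.0), 90.0)
[251.  176.5] [[ 0.4933 -0.266   0.01  ]]
(np.int64(229), 175.5) [[ 0.4895 -0.2901  0.01  ]]
(np.int64(273), 175.5) [[ 0.4947 -0.2416  0.01  ]]
(251.5, np.int64(289)) [[ 0.634  -0.2807  0.02  ]]
((0.561208963394165, -0.2733854353427887), (0.06461203843355179, 0.15424078702926636), 83.97246551513672)
```

servo_tool(
  claw=[6.8,6.8,6.8,6.8,6.8,6.8,6.8,6.8,6.8,6.8,6.8,6.8,6.8,6.8,6.8],
  xyz=[
    [1.5,-0.25,0.35],
    [2,0,0],
    [2,0,0],
    [2,0,0],
    [2,0,0],
    [2,0,0],
    [1.5,0,0],
    [1,0,0],
    [0.6,0,0],
    [0.6,0,0],
    [0.5,0,0],
    [0.4,0,0],
    [0.3,0,0],
    [0.3,0,0],
    [0,0,0],
  ],
  rot=[
    [0,0,0],
    [0,0,0],
    [0,0,0],
    [0,0,0],
    [0,0,0],
    [0,0,0],
    [0,0,0],
    [0,0,0],
    [0,0,0],
    [0,0,0],
    [0,0,0],
    [0,0,0],
    [0,0,0],
    [0,0,0],
    [0,0,0],
  ],
)

```text
t: 3.9
eef_pos: [0.4913, -0.2659, 0.0039]
eef_rot: [2.661, 1.57, 2.555]
ft_force: [-0.4, 0.1, -0.5]
opening: 0.0681
```

```bash
python3 - <<'E'
from h import *
go((.491,-.266,.002),(.107,.994))
cv2.imwrite("pics/w2.png",eyes.capture("wrist"))
E
```

```text
t 3.9 pos [ 0.4913 -0.2659  0.0039] J [-0.14  0.51  0.68  1.88 -0.41  0.89  2.2 ] F [-0.4  0.1 -0.5] open 0.0681
R [[-0.0, 0.106, 0.994], [0.0, 0.994, -0.106], [-1.0, 0.0, -0.0]]
shift cm (tool now) [ 0.19 -0.01 -0.03] rot deg [ 0.05 -0.02 -0.01] shift cm (tool after) [ 0.19 -0.01 -0.03]
```

View pics/w2.png

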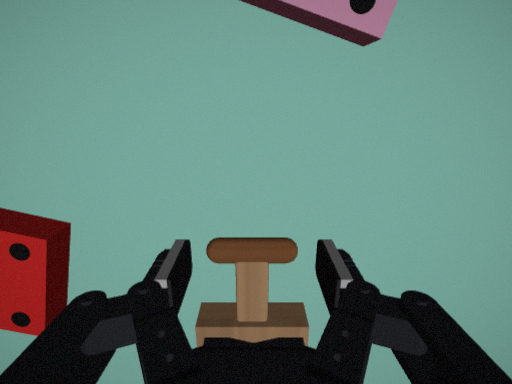

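The bar at (252,250) sits between the pads at (185,250) and (325,250), and the TCP projects to (254,247). I'll close.

servo_tool(
  claw=[6.8,5.5,4.5,4.5,4.5,4.5,4.5,4.5,4.5,4.5,4.5],
  xyz=[
    [0.2,0,0],
    [0,0,0],
    [0,0,0],
    [0,0,0],
    [0,0,0],
    [0,0,0],
    [0,0,0],
    [0,0,0],
    [-0.5,0,0],
    [-0.5,0,0],
    [-0.5,0,0],
  ],
  rot=[
    [0,0,0],
    [0,0,0],
    [0,0,0],
    [0,0,0],
    [0,0,0],
    [0,0,0],
    [0,0,0],
    [0,0,0],
    [0,0,0],
    [0,0,0],
    [0,0,0],
  ],
  squeeze=20,
)

```text
t: 4.87
eef_pos: [0.4915, -0.266, 0.0178]
eef_rot: [0.271, 1.571, 0.164]
ft_force: [0.5, -0.1, -0.3]
opening: 0.0479
```

servo_tool(
  claw=[4.5,4.5,4.5,4.5,4.5,4.5,4.5,4.5,4.5,4.5,4.5,4.5,4.5,4.5,4.5,4.5,4.5,4.5,4.5,4.5],
  xyz=[
    [-0.8,0,0],
    [-1,0,0.1],
    [-1,0,0.2],
    [-1,0,0.3],
    [-1,0,0.4],
    [-1,0,0.5],
    [-1,0,0.5],
    [-1,0,0.5],
    [-1,0,0.5],
    [-1,0,0.5],
    [-1,0,0],
    [-1,0,0],
    [-1.2,0,0],
    [-1.5,0,0],
    [-1.5,0,0],
    [-1.5,0,0],
    [-1.5,0,0],
    [-1.5,0,0],
    [-1.2,0,0],
    [0,0,0],
  ],
  rot=[
    [0,0,0],
    [0,0,0],
    [0,0,0],
    [0,0,0],
    [0,0,0],
    [0,0,0],
    [0,0,0],
    [0,0,0],
    [0,0,0],
    [0,0,0],
    [0,0,0],
    [0,0,0],
    [0,0,0],
    [0,0,0],
    [0,0,0],
    [0,0,0],
    [0,0,0],
    [0,0,0],
    [0,0,0],
    [0,0,0],
  ],
)

```text
t: 6.53
eef_pos: [0.5268, -0.2705, 0.2371]
eef_rot: [-0.127, 1.567, -0.234]
ft_force: [-0.7, -0.3, -1.3]
opening: 0.0474
```

```bash
python3 - <<'E'
from h import *
u=np.array([.966,-.259]); go((.533,.197,.24),(.259,.966))
i=eyes.capture("scene"); cv2.imwrite("pics/s2.png",cv2.resize(i[60:300,80:400],None,fx=2,fy=2))
E
```

```text
t 6.5333 pos [ 0.5268 -0.2705  0.2371] J [-0.25  0.31  0.8   1.58 -0.23  1.34  2.05] F [-0.7 -0.3 -1.3] open 0.0474
R [[0.003, 0.107, 0.994], [-0.001, 0.994, -0.107], [-1.0, -0.0, 0.003]]
shift cm (tool now) [-0.33 46.55 -4.37] rot deg [8.89 0.2  0.01] shift cm (tool after) [ -0.29  45.31 -11.51]
```

View pics/s2.png

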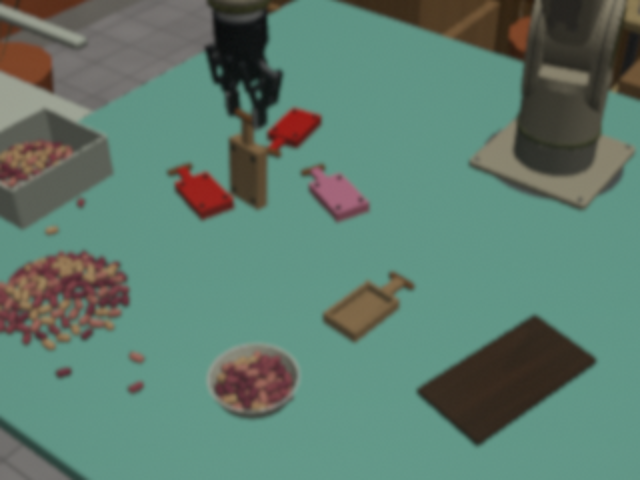

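The tray hangs tail down with its dots facing away from the robot, so its hollow faces the robot. Carrying the bar away along the board's length will turn the hollow up. Now I'll swing it over the board.

servo_tool(
  claw=[4.5,4.5,4.5,4.5,4.5,4.5,4.5,4.5,4.5,4.5,4.5,4.5,4.5,4.5,4.5,4.5,4.5,4.5,4.5,4.5],
  xyz=[
    [0,1,0],
    [0,2,0],
    [0,2.7,-1],
    [0,2.7,-1],
    [0,2.7,-1],
    [0,2.7,-1],
    [0,2.7,-1],
    [0,2.7,-1],
    [0,2.7,-1],
    [0,2.7,-1],
    [0,2.7,-1],
    [0,2.7,-1],
    [0,2.7,-1],
    [0,2.7,-1],
    [0,2.7,-1],
    [0,2.7,-1],
    [0,2.7,-1],
    [0,2.7,-1],
    [0,1.5,-0.5],
    [0,0.5,0],
  ],
  rot=[
    [2,0,0],
    [2,0,0],
    [2,0,0],
    [2,0,0],
    [0.9,0,0],
    [0,0,0],
    [0,0,0],
    [0,0,0],
    [0,0,0],
    [0,0,0],
    [0,0,0],
    [0,0,0],
    [0,0,0],
    [0,0,0],
    [0,0,0],
    [0,0,0],
    [0,0,0],
    [0,0,0],
    [0,0,0],
    [0,0,0],
  ],
)

```text
t: 8.25
eef_pos: [0.4819, 0.2416, 0.2331]
eef_rot: [-2.576, 1.569, -2.834]
ft_force: [-0.5, 0.3, -1.0]
opening: 0.0478
```

```bash
python3 - <<'E'
from h import *
go((.4755,.212,.165),(.259,.966))
E
```

```text
t 8.25 pos [0.4819 0.2416 0.2331] J [-0.96  0.14  0.46  1.71 -0.06  1.31  0.82] F [-0.5  0.3 -1. ] open 0.0478
R [[-0.002, 0.255, 0.967], [-0.001, 0.967, -0.255], [-1.0, -0.001, -0.002]]
shift cm (tool now) [ 6.82 -3.02  0.14] rot deg [ 0.26 -0.09  0.06] shift cm (tool after) [ 6.81 -3.03  0.15]
```

servo_tool(
  claw=[4.5,4.5,4.5,4.5,4.5,4.5,4.5,4.5,4.5,4.5,4.5,4.5,4.5],
  xyz=[
    [0,-1,0.1],
    [0,-1,0],
    [0,-1,0],
    [1,0,0],
    [1,0,0],
    [1,0,0],
    [1,0,0],
    [1,0,0],
    [1,0,0],
    [0.8,0,0],
    [0,0,0],
    [0,0,0],
    [0,0,0],
  ],
  rot=[
    [0,0,0],
    [0,0,0],
    [0,0,0],
    [0,0,0],
    [0,0,0],
    [0,0,0],
    [0,0,0],
    [0,0,0],
    [0,0,0],
    [0,0,0],
    [0,0,0],
    [0,0,0],
    [0,0,0],
  ],
)

```text
t: 9.33
eef_pos: [0.4768, 0.2097, 0.1667]
eef_rot: [0.861, 1.57, 0.6]
ft_force: [-0.0, -0.6, -1.6]
opening: 0.048
```

servo_tool(
  claw=[4.5,4.5,4.5,4.5,4.5,4.5,4.5],
  xyz=[
    [0.3,0,0],
    [0.3,0,0],
    [0.3,0,0],
    [0.2,0,0],
    [0.2,0,0],
    [0,0,0],
    [0,0,0],
  ],
  rot=[
    [0,0,0],
    [0,0,0],
    [0,0,0],
    [0,0,0],
    [0,0,0],
    [0,0,0],
    [0,0,0],
  ],
)

```text
t: 9.92
eef_pos: [0.4765, 0.2095, 0.1532]
eef_rot: [-2.591, 1.571, -2.853]
ft_force: [-0.7, -0.2, -1.1]
opening: 0.0479
```

```bash
python3 - <<'E'
from h import *
go((.4755,.212,.149),(.259,.966))
i=eyes.capture("scene"); cv2.imwrite("pics/s3.png",cv2.resize(i[120:290,240:440],None,fx=3,fy=3))
E
```

```text
t 9.9167 pos [0.4765 0.2095 0.1532] J [-0.93  0.16  0.47  1.86 -0.08  1.14  0.88] F [-0.7 -0.2 -1.1] open 0.0479
R [[-0.0, 0.259, 0.966], [-0.0, 0.966, -0.259], [-1.0, -0.0, -0.0]]
shift cm (tool now) [ 0.42  0.22 -0.16] rot deg [ 0.02 -0.    0.  ] shift cm (tool after) [ 0.42  0.22 -0.16]
```

View pics/s3.png

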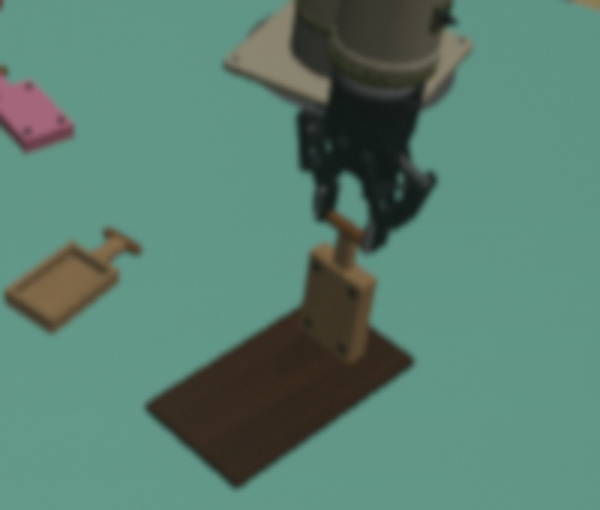

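servo_tool(
  claw=[4.5,4.5,4.5,4.5],
  xyz=[
    [0.2,0,0],
    [0.2,0,0],
    [0,0,0],
    [0,0,0],
  ],
  rot=[
    [0,0,0],
    [0,0,0],
    [0,0,0],
    [0,0,0],
  ],
)

```text
t: 10.3
eef_pos: [0.477, 0.2096, 0.1498]
eef_rot: [0.857, 1.57, 0.595]
ft_force: [-0.4, -1.1, 4.0]
opening: 0.0479
```

servo_tool(
  claw=[4.5,4.5,4.5],
  xyz=[
    [0.15,0,0],
    [0,0,0],
    [0,0,0],
  ],
  rot=[
    [0,0,0],
    [0,0,0],
    [0,0,0],
  ],
)

```text
t: 10.55
eef_pos: [0.4779, 0.2097, 0.1496]
eef_rot: [0.775, 1.567, 0.513]
ft_force: [-0.2, -2.3, 14.3]
opening: 0.0476
```

servo_tool(
  claw=[4.5,4.5,4.5],
  xyz=[
    [0.1,0,0],
    [0,0,0],
    [0,0,0],
  ],
  rot=[
    [0,0,0],
    [0,0,0],
    [0,0,0],
  ],
)

```text
t: 10.8
eef_pos: [0.4786, 0.2097, 0.1494]
eef_rot: [0.758, 1.566, 0.495]
ft_force: [-1.0, -4.0, 20.5]
opening: 0.0477
```

Contact was at TCP z ≈ 0.150. Tipping from here would end about 27 mm past the middle, so I'll back up a bit first.

servo_tool(
  claw=[4.5,4.5,4.5,4.5,4.5,4.5,4.5,4.5,4.5,4.5,4.5],
  xyz=[
    [-0.5,0,0],
    [-0.6,0,0],
    [0,0,-0.7],
    [0,0,-0.7],
    [0,0,-0.7],
    [0,0,-0.7],
    [0,0,0],
    [0,0,0],
    [0.3,0,0],
    [0.2,0,0],
    [0,0,0],
  ],
  rot=[
    [0,0,0],
    [0,0,0],
    [0,0,0],
    [0,0,0],
    [0,0,0],
    [0,0,0],
    [0,0,0],
    [0,0,0],
    [0,0,0],
    [0,0,0],
    [0,0,0],
  ],
)

```text
t: 11.72
eef_pos: [0.4494, 0.2164, 0.1522]
eef_rot: [-2.027, 1.57, -2.289]
ft_force: [0.3, -0.1, -1.9]
opening: 0.0475
```

servo_tool(
  claw=[4.5,4.5,4.5],
  xyz=[
    [0.2,0,0],
    [0,0,0],
    [0,0,0],
  ],
  rot=[
    [0,0,0],
    [0,0,0],
    [0,0,0],
  ],
)

```text
t: 11.97
eef_pos: [0.4495, 0.2166, 0.1506]
eef_rot: [-2.119, 1.57, -2.381]
ft_force: [0.0, 1.0, -0.5]
opening: 0.0477
```

servo_tool(
  claw=[4.5,4.5,4.5,4.5,4.5,4.5,4.5,4.5],
  xyz=[
    [0.1,0,0.6],
    [0,0,0.65],
    [0,0,0.6],
    [0.05,0,0.65],
    [0.1,0,0.6],
    [0.1,0,0.65],
    [0.15,0,0.6],
    [0.15,0,0.6],
  ],
  rot=[
    [0,0,0],
    [0,0,0],
    [0,0,0],
    [0,0,0],
    [0,0,0],
    [0,0,0],
    [0,0,0],
    [0,0,0],
  ],
)

```text
t: 12.63
eef_pos: [0.4989, 0.2036, 0.1449]
eef_rot: [0.499, 1.569, 0.237]
ft_force: [1.2, -1.6, 5.8]
opening: 0.0476
```

```bash
python3 - <<'E'
from h import *
go((.4755,.212,.149),(.259,.966))
i=eyes.capture("scene"); cv2.imwrite("pics/s4.png",cv2.resize(i[120:290,240:440],None,fx=3,fy=3))
E
```

```text
t 12.6333 pos [0.4989 0.2036 0.1449] J [-0.9   0.22  0.48  1.82 -0.11  1.12  0.93] F [ 1.2 -1.6  5.8] open 0.0476
R [[0.002, 0.259, 0.966], [0.0, 0.966, -0.259], [-1.0, 0.001, 0.002]]
shift cm (tool now) [-0.41  0.2  -2.48] rot deg [-0.01  0.1  -0.05] shift cm (tool after) [-0.41  0.2  -2.48]
```

View pics/s4.png

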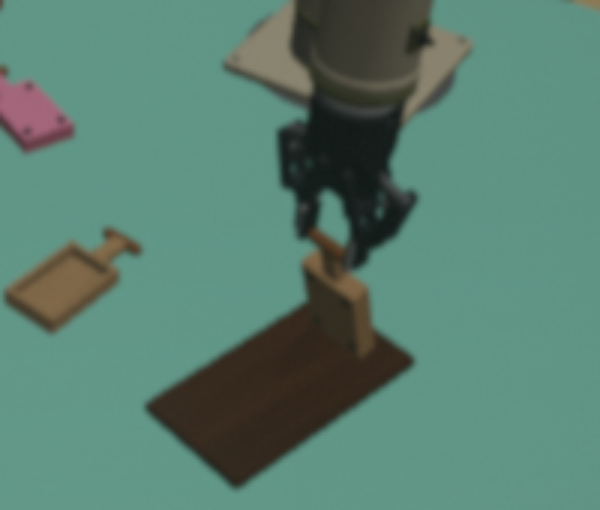

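The tail is planted at (360,350) and the tray is leaning the right way, so I'll continue along the arc.

servo_tool(
  claw=[4.5,4.5,4.5,4.5,4.5,4.5,4.5,4.5,4.5],
  xyz=[
    [0.4,0,1.2],
    [0.5,0,1.15],
    [0.6,0,1.1],
    [0.7,0,1.05],
    [0.8,0,0.95],
    [0.85,0,0.9],
    [0.95,0,0.85],
    [1.0,0,0.75],
    [0,0,0],
  ],
  rot=[
    [0,0,0],
    [0,0,0],
    [0,0,0],
    [0,0,0],
    [0,0,0],
    [0,0,0],
    [0,0,0],
    [0,0,0],
    [0,0,0],
  ],
)

```text
t: 13.43
eef_pos: [0.5743, 0.1821, 0.084]
eef_rot: [-2.145, 1.568, -2.408]
ft_force: [0.2, -0.7, -0.8]
opening: 0.0476
```

servo_tool(
  claw=[4.5,4.5,4.5,4.5,4.5,4.5,4.5],
  xyz=[
    [1.05,0,0.65],
    [1.1,0,0.55],
    [1.15,0,0.45],
    [1.2,0,0.35],
    [0.8,0,0.2],
    [0,0,0],
    [0,0,0],
  ],
  rot=[
    [0,0,0],
    [0,0,0],
    [0,0,0],
    [0,0,0],
    [0,0,0],
    [0,0,0],
    [0,0,0],
  ],
)

```text
t: 14.02
eef_pos: [0.5948, 0.1775, 0.0326]
eef_rot: [-2.511, 1.569, -2.772]
ft_force: [-0.9, 0.2, -0.4]
opening: 0.0475
```

```bash
python3 - <<'E'
from h import *
go((.599,.179,.017),(.259,.966))
i=eyes.capture("scene"); cv2.imwrite("pics/s5.png",cv2.resize(i[120:290,240:440],None,fx=3,fy=3))
E
```

```text
t 14.0167 pos [0.5948 0.1775 0.0326] J [-0.72  0.54  0.46  1.69 -0.27  0.98  1.15] F [-0.9  0.2 -0.4] open 0.0475
R [[-0.001, 0.259, 0.966], [-0.001, 0.966, -0.259], [-1.0, -0.001, -0.001]]
shift cm (tool now) [1.56 0.25 0.37] rot deg [ 0.02 -0.07  0.05] shift cm (tool after) [1.56 0.25 0.36]
```

View pics/s5.png

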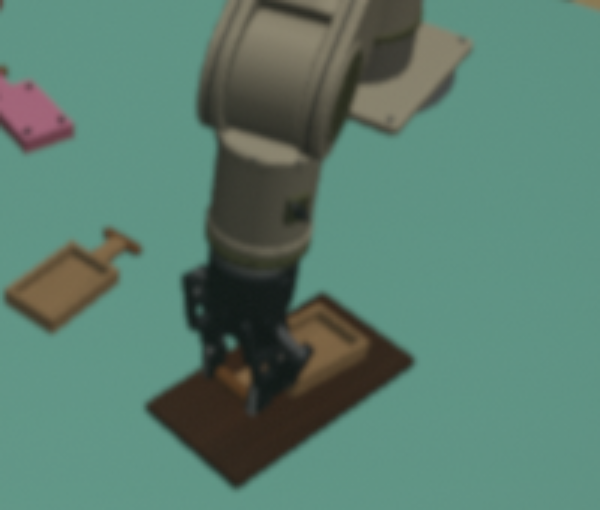

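The hollow is up and the tray lies along the board. I'll lower the last 15 mm, release and rise.

servo_tool(
  claw=[4.5,4.5,4.5,4.5,4.5],
  xyz=[
    [0.5,0.1,0.15],
    [0.5,0.1,0.15],
    [0.4,0,0.1],
    [0,0,0],
    [0,0,0],
  ],
  rot=[
    [0,0,0],
    [0,0,0],
    [0,0,0],
    [0,0,0],
    [0,0,0],
  ],
)

```text
t: 14.48
eef_pos: [0.5996, 0.1786, 0.019]
eef_rot: [-2.78, 1.57, -3.041]
ft_force: [-1.1, -0.3, -0.8]
opening: 0.0482
```

servo_tool(
  claw=[5.2,5.6,6.2,6.8,6.8,6.8,6.8,6.8,6.8,6.8,6.8,6.8,6.8,6.8,6.8,6.8],
  xyz=[
    [0,0,0],
    [0,0,0],
    [0,0,0],
    [0,0,0],
    [-0.4,0,0],
    [-0.6,0,0],
    [-1,0,0],
    [-2,0,0],
    [-3,0,0],
    [-3,0,0],
    [-3,0,0],
    [-3,0,0],
    [-2,0,0],
    [-1,0,0],
    [0,0,0],
    [0,0,0],
  ],
  rot=[
    [0,0,0],
    [0,0,0],
    [0,0,0],
    [0,0,0],
    [0,0,0],
    [0,0,0],
    [0,0,0],
    [0,0,0],
    [0,0,0],
    [0,0,0],
    [0,0,0],
    [0,0,0],
    [0,0,0],
    [0,0,0],
    [0,0,0],
    [0,0,0],
  ],
)

```text
t: 15.82
eef_pos: [0.5995, 0.1786, 0.209]
eef_rot: [2.118, 1.571, 1.857]
ft_force: [-0.0, 0.9, -0.8]
opening: 0.0679
```

```bash
python3 - <<'E'
from h import *
m=eyes.camera_model("wrist"); i=eyes.capture("wrist"); cv2.imwrite("pics/w3.png",i)
print(bot.read_state()['t'],bot.read_state()['eef_pos'])
R=np.array(m['R'])
for n,p in(("boardmid",(.533,.197,.024)),):
    c=R@np.array(p)+m['t']; print(n,(c[:2]/c[2]*[m['fx'],m['fy']]+[m['cx'],m['cy']]).round(1))
j=eyes.capture("scene"); t=eyes.capture("top"); cv2.imwrite("pics/top3.png",t)
cv2.imwrite("pics/f.png",np.hstack([cv2.resize(i,(400,300)),cv2.resize(j[180:290,260:400],(400,300))]))
mt=eyes.camera_model("top")
for n,b in(("other",(220,160,265,220)),("bowl",(225,97,270,142))):
    print(n,cv2.minAreaRect(ray(mt,blob(t,(0,0,0),(60 if n=="other" else 70,255,255),b),.02 if n=="other" else .03)[:,:2].astype(np.float32)))
E
```

```text
15.8667 [0.59907289 0.17854262 0.20801155]
boardmid [253.6 105.3]
other ((0.5270868539810181, -0.03706459328532219), (0.06465497612953186, 0.14937788248062134), 83.68711853027344)
bowl ((0.7802759408950806, -0.05792577192187309), (0.11219438910484314, 0.11818737536668777), 0.10154996067285538)
```

View pics/f.png

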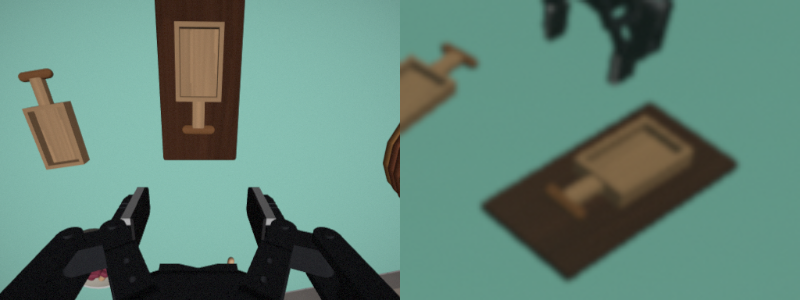

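The wrist half of the picture shows the tray hollow up, along the board and centred across it. Its middle is near full-size pixel (255,99), against a predicted board middle of (254,105), which is about 1 cm off along the board. The other tray and the bowl haven't moved, so I'm handing in.

```bash
python3 -c "
from workcell import workorder; print(workorder.finish_job())"
```

```text
the job is handed in; nothing more can be done
None
```

The upside-down tray is turned over and lies hollow up, flat and lengthways in the middle of the dark board. I took it by the T-bar ends, lifted it to hang tail down, set its tail on the board, carried the bar over and down, then released it and raised the gripper clear.

- **Placing:** by eye from the wrist picture, the tray's middle is about 1 cm from the board's middle along it and close to centred across it. I did not measure its height or tilt.
- **Other objects:** the other tray and the bowl measured within 1 mm of where they started.
- **Time and force:** about 16 s of the 46 s were used. The highest force I saw was about 21 N, on the first tail contact, when I pressed too far. I backed off and set the tail down again about 28 mm further back.
- **Disagreement:** the top and wrist views differed by about 4–6 mm on where the bar was. I aimed between them, and the grasp held.

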